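# Shut down the porch drying clamp and put the tire levers away

### The job

The glued tire lever pair has dried, so clear the drying spot: first switch off the blower by flipping its toggle over to the other side, then lift the clamp's sprung arm until it stays up by itself, with the levers still on their block. Take the lever pair out, lay it gently flat on the floor of the metal tray without dropping it, and only then, when you no longer need the light, flip the lantern's toggle over to switch it off. Leave the clamp arm up and do not disturb the bowl, the socket or the caddy.

Things in the scene. Friction and masses are not known exactly. Their poses are not given: they have to be found in the camera images.
- blower: small grey box-shaped blower, 110 (x) x 100 (y) x 70 mm high, with a black grille on its front face (-x) and a round black outlet (54 mm across, 20 mm long) on its back face (+x); fixed to the shelf. Origin at the centre of its underside, z up. Its toggle pivots on the middle of the top face, 71 mm above the origin. Blower and lantern may swap places.
- blower_bat (a joint): the blower's steel toggle bat: stem 10 mm thick with a flat paddle end (30 mm wide along the blower's y, 10 mm thick, 34 to 66 mm from the pivot); 66 mm long from the pivot. It turns about the blower's y axis. 0 = on, leaning 0.45 rad from vertical towards the blower's -x side; 0.45 = upright (centre); 0.9 = off, leaning 0.45 rad towards +x. A spring drives it away from the centre to whichever stop is nearer; about 3 N pushed at the paddle starts it, less towards the centre.
- lantern: squat round grey and white lantern, 116 mm across and 70 mm high, white band round its middle with thin upright bars; fixed to the shelf. Origin at the centre of its underside, z up. Its toggle pivots on the middle of the top face, 71 mm above the origin.
- lantern_bat (a joint): the lantern's steel toggle bat: stem 10 mm thick with a ball end 28 mm across centred 52 mm from the pivot; 66 mm long from the pivot. It turns about the lantern's y axis. 0 = on, leaning 0.45 rad from vertical towards the lantern's -x side; 0.45 = centre; 0.9 = off, leaning 0.45 rad towards +x. Same spring action and force as the blower's.
- clamp: drying clamp fixed to the shelf: dark steel base 220 (x) x 120 (y) x 20 mm with a wooden block on it (100 x 30 mm, its top 45 mm above the origin, centred 25 mm to the -x side of the origin) and two steel cheeks (outer width 40 mm, up to 98 mm high) at x = 58 to 92 mm. Origin at the centre of its underside, z up.
- clamp_hinge (a point): the clamp arm's hinge point, between the cheeks, 75 mm to the +x side of the clamp's origin and 82 mm up; the hinge axis is the clamp's y axis. The raised arm reaches 225 mm above the shelf, between x = 60 and 155 mm in the clamp's frame: keep the gripper clear of it.
- clamp_arm (a joint): the sprung clamp arm: a steel bar 20 mm wide and 12 mm thick reaching 145 mm from the hinge towards the clamp's -x side, with a round rubber pad (24 mm) under it that presses on the lever pair's middle. About 0 = shut on the levers; grows as the arm lifts; about 0.9 = balance point; beyond that it snaps by itself up to the stop at 1.7 (standing up, tipped a little back) and stays there. It takes about 4 N at the grip to lift at first, less as it rises.
- clamp_grip (a point): middle of the black upright grip plate on top of the clamp arm near its free end: 14 mm thick (clamp's y), 26 mm long (along the arm), 50 mm tall, of which 22 mm lie beyond this point and 28 mm lie between it and the bar's top face. It is 125 mm along the arm from the hinge and 34 mm off the arm's centre line; at joint 0 it is 116 mm above the shelf. It moves with the arm.
- levers_mid (a point): centre (half-way up) of the loose yellow plastic tire lever pair, two levers held side by side as one piece: grip bars 120 mm long (x, from -65 to +55 mm), 41 mm wide together (y), 20 mm high, with thin tips reaching to x = +75 mm; x runs along the length. About 90 g. It starts lying on the clamp's wooden block under the arm, lengthwise along the clamp's x, overhanging the block on both long sides.
- tray: open-topped plain metal tray, 190 (x) x 125 (y) x 26 mm high outside, walls and floor 4 mm thick, loose, 0.6 kg. Origin at the centre of its underside; x along its length. The levers fit flat in it only lengthwise. Tray and clamp may swap places.
- bowl: bystander: speckled blue ceramic bowl, 130 mm across, 55 mm high, origin under its centre
- socket: bystander: stainless steel socket standing upright, 42 mm across, 70 mm high, origin under its centre
- caddy: bystander: green plastic caddy with a swing door in its far (+x) face, 120 (x) x 170 (y) x 100 mm high, origin under its centre

How it is judged:
By the outcome, as a careful person would: the job done as asked, in the order asked, and still so for the second after the job is handed in, with the robot touching nothing.
It also fails if it takes over 72 s, if anything falls off the work surface, if the arm or the gripper's body presses on something with over 40 N, if the wrist force passes 120 N, or if a joint passes its speed limit or range.

### The arm

A 7-joint arm with a two-finger parallel gripper is mounted at the origin on the work surface. World frame = base frame: x ahead of the robot, y to its left, z up, the work surface at z = 0. Lengths are in m, angles in rad, forces in N, time in s.
With the tool pointing down it reaches from about 0.425 to 0.925 m from the base axis. Payload 6.8 kg.
Tool frame: the origin (TCP) lies at the very end of the fingers, on their centre line; the grasp point (between the pads) lies 19 mm behind it; z points along the fingers, y is the direction in which the jaws open and shut (so a half turn about z gives the same grasp; the last joint's range is limited). The gripper opens to 85 mm and grips with 20 to 120 N. Pads are 22 mm wide; open, the fingers measure 114 mm over their backs; the gripper's body (76 mm by 85 mm) begins 54 mm behind the grasp point. The pads swing forward as they close: fully open they stand 13 mm farther back than shut.
Start: joints at [1.224, 0.477, 0.022, 1.555, -0.011, 1.109, -0.083], TCP at [0.16, -0.656, 0.231] pointing down, gripper open.
Joint ranges: [-2.96, 2.96], [-0.34, 2.1], [-1.41, 1.46], [0.24, 2.44], [-1.37, 4.51], [0.17, 1.92], [-2.96, 2.96]. Speed limits (rad/s): [2.39, 2.39, 3.14, 3.14, 3.14, 3.14, 3.14].

### API

Orientations are given as a unit quaternion [w, x, y, z].
In Python, from station import bot gives the robot as it stands.
- The arm moves only by the tool move_arm, never from a script. Its argument "commands" is text: rows parted by semicolons, each of 7 numbers parted by spaces: the opening, from 0 (shut) to 1 (fully open), then the shift along the tool's x, y, z in cm, then the turn, a rotation vector about the tool's x, y, z in degrees. In form: gripper tx ty tz rx ry rz; .... A call has 1 to 12 rows; each row shifts and turns the commanded pose from where the row before left it, along the tool's axes as they then stand; what a row does not reach is not made up. A row lasts 1/12 s, in which the tool goes at most 41.7 mm and 7.16 degrees, less where a joint would pass 70% of its speed; a pose out of reach is approached as far as the arm can. A call with a gripper value outside its range is refused whole. The fingers move at their own pace and stop on an object; "force" is the grip in N (left out, the last holds). Time passes only in rows, so rows that do not move let the fingers close. It gives the time, the measured TCP pose, the force and the opening at its end, in the units of the state.
- bot.get_obs(): the state, without advancing time (a new reading comes with each control period).
- bot.read_camera(name): name is "side" or "top"; returns a dict with "img" (384x512x3 uint8, red, green, blue), "K" (3x3 intrinsics, pixels), "distortion" ([k1, k2, p1, p2, k3] as OpenCV has them; the pictures are not rectified), "rvec" (rotation vector, rad) and "tvec" (3), from world to camera coordinates, as OpenCV has them. Camera axes: x right, y down, z forward; pixel columns grow to the right and rows downward; lengths in m; the calibration is good to about 2 mm. A picture is of the moment at which its call begins. There is no depth.
- bot.hand_in(): hands the job in, once; it reports no verdict.
The state is a dict: "t": time; "q": joint angles; "joint_vel": joint speeds; "joint_torque": joint torques, N m; "eef_pos": TCP position; "tool_rot": TCP orientation; "contact_force": force on the tool from outside, world axes, zero at the start; "torque": the same for the moment, N m; "gripper_width": opening from 0.0 (shut) to 1.0 (fully open).
Only numpy, scipy, OpenCV 4.12 (cv2) and the standard library are available. Lean on these libraries where they do the work, as an engineer would, in place of code of your own. Each camera call takes 0.05 s, during which the arm holds its last target. There are 200 camera calls.

## Working session

There is one attempt and no reset: what is moved stays moved. The work goes in short steps, Python scripts to look and compute and a tool call to move; the robot and the scene stay as the last step left them, time stands still between calls to the robot, and variables do not carry over. Pictures are saved under pics/ and viewed, about 8 in all and at most 12, crops included, and the job is handed in when it is done.

Besides the shell and the picture viewer there is one more tool, called as name(argument=value, ...), one argument or row to a line, values as JSON. move_arm: Moves the arm, as the interface text tells. Its arguments: {"type":"object","properties":{"commands":{"type":"string"},"force":{"type":"number"}},"required":["commands"]}

```bash
mkdir -p pics; ls
cat > h.py <<'E'
import numpy as np, cv2
from station import bot
def cam(n):
    c=bot.read_camera(n); c['R']=cv2.Rodrigues(np.array(c['rvec'],float))[0]; c['t']=np.array(c['tvec'],float).ravel()
    c['K']=np.array(c['K'],float); c['d']=np.array(c['distortion'],float); return c
def ray(c,p):
    u=cv2.undistortPoints(np.array(p,float).reshape(-1,1,2),c['K'],c['d']).reshape(-1,2)
    d=np.c_[u,np.ones(len(u))]@c['R']; return -c['R'].T@c['t'], d
def plane(c,p,z):
    o,d=ray(c,p); return o+d*((z-o[2])/d[:,2])[:,None]
def tri(a,pa,b,pb):
    o1,d1=ray(a,pa);o2,d2=ray(b,pb);r=[]
    for x,y in zip(d1,d2):
        s=np.linalg.lstsq(np.c_[x,-y],o2-o1,rcond=None)[0]; P,Q=o1+x*s[0],o2+y*s[1]; r.append(np.r_[(P+Q)/2,np.linalg.norm(P-Q)])
    return np.array(r)
def proj(c,P):
    return cv2.projectPoints(np.array(P,float).reshape(-1,1,3),np.array(c['rvec'],float),c['t'],c['K'],c['d'])[0].reshape(-1,2)
def save(c,f,box=None,s=1.5):
    im=c['img'][:,:,::-1]
    if box: im=im[box[1]:box[3],box[0]:box[2]]
    cv2.imwrite('pics/'+f,cv2.resize(im,None,fx=s,fy=s,interpolation=cv2.INTER_CUBIC))
E
python3 - <<'E'
from h import *
np.set_printoptions(precision=3,suppress=True)
for n in('top','side'):
    c=cam(n); save(c,n+'1.png'); print(n,-c['R'].T@c['t'],c['R'][2],c['K'][0,0])
o=bot.get_obs();print(o)
E
```

```text
pics
top [0.455 0.007 1.334] [ 0.108 -0.01  -0.994] 460.1622462987191
side [0.125 0.645 0.671] [ 0.494 -0.645 -0.583] 366.60224327405507
{'t': 0.1, 'q': array([ 1.224,  0.478,  0.022,  1.556, -0.011,  1.109, -0.083]), 'joint_vel': array([ 0.001, -0.001,  0.001, -0.005,  0.001,  0.001,  0.   ]), 'joint_torque': array([  0.003, -59.777,   1.613, -28.196,   0.013,   0.005,  -0.   ]), 'eef_pos': array([ 0.16 , -0.655,  0.23 ]), 'tool_rot': array([-0.001,  0.993,  0.119, -0.   ]), 'contact_force': array([-0.369,  0.057, -0.412]), 'torque': array([ 0.022, -0.043,  0.036]), 'gripper_width': 1.000111365779969}
```

View pics/top1.png

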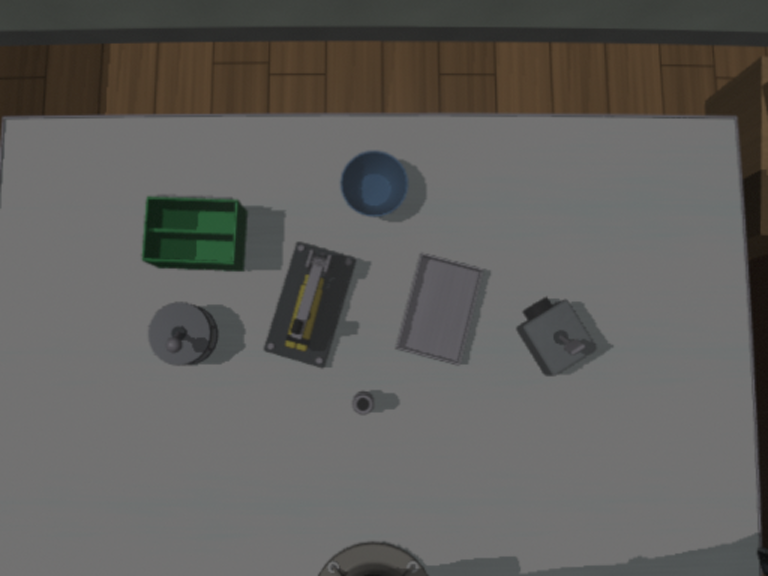

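View pics/side1.png

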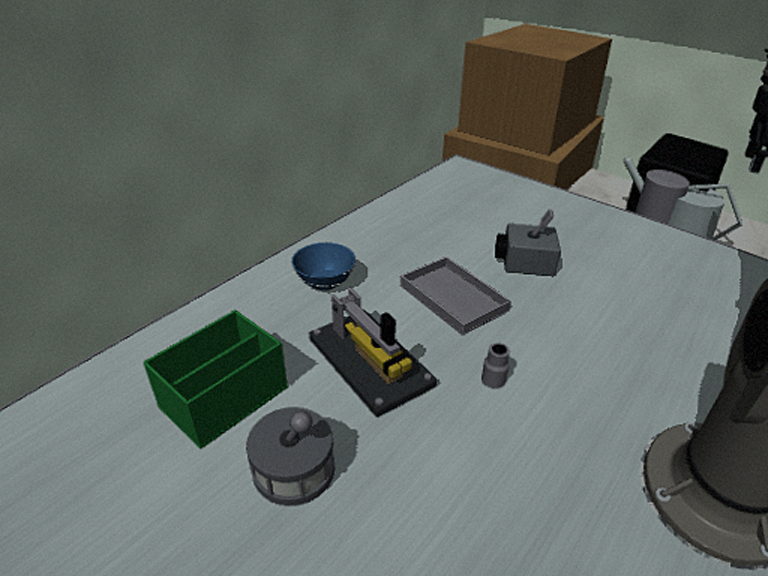

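The top view (x1.5) shows the lantern at (183,333), clamp at (310,305) with the hinge end up, tray at (440,308) and blower at (558,338) with its outlet pointing up-left. The bowl is at (374,183), the socket at (363,403) and the caddy at (195,233). The side view agrees.

Run:
```python
from h import *
np.set_printoptions(precision=3,suppress=True)
t=cam('top');s=cam('side')
def crop(c,x,y,w,h,f): 
    return cv2.resize(c['img'][y:y+h,x:x+w,::-1],(w*f,h*f),interpolation=cv2.INTER_CUBIC)
a=np.hstack([crop(t,170,155,80,100,5)//1,crop(t,330,185,80,100,5)])
b=np.hstack([crop(t,90,190,80,100,5)[:, :], crop(t,255,160,80,100,5)])
cv2.imwrite('pics/ct.png',cv2.convertScaleAbs(a,alpha=1.6)); 
u=np.hstack([crop(s,200,185,100,100,4),crop(s,315,130,100,100,4)]); cv2.imwrite('pics/cs.png',cv2.convertScaleAbs(u,alpha=1.5))
# masks
h=cv2.cvtColor(t['img'],cv2.COLOR_RGB2HSV)
def big(m,z,name):
    n,l,st,ce=cv2.connectedComponentsWithStats(m.astype(np.uint8)); k=1+np.argmax(st[1:,4]); ys,xs=np.where(l==k)
    P=plane(t,np.c_[xs,ys],z)[:,:2].astype(np.float32); r=cv2.minAreaRect(P); print(name,st[k],r,cv2.boxPoints(r).ravel())
y=(h[...,0]>18)&(h[...,0]<35)&(h[...,1]>120); y[:,:150]=0;y[:100]=0;y[:,300:]=0
big(y,.065,'yellow')
g=t['img'].max(2)
m=np.zeros(g.shape,bool); roi=(slice(155,250),slice(170,242)); m[roi]=(g[roi]<62)|y[roi]
big(m,.02,'base')
print('bg',g[150,200],'tray',g[205,293],'blow',g[240,375],'lant',g[225,115])
c=t['img'].astype(int); 
m=np.zeros(g.shape,bool); roi=(slice(165,245),slice(262,325)); m[roi]=(c[roi][...,0]>=c[roi][...,1]+1); m=cv2.morphologyEx(m.astype(np.uint8),cv2.MORPH_CLOSE,np.ones((3,3)))
big(m,.026,'tray')
```

```text
yellow [203 193  11  32  84] ((0.5434021949768066, 0.1096896156668663), (0.007927985861897469, 0.08990497887134552), 73.31914520263672) [0.499 0.119 0.585 0.093 0.588 0.101 0.501 0.126]
base [ 177  163   60   82 2416] ((0.564181387424469, 0.11789323389530182), (0.11789118498563766, 0.21690788865089417), 73.31731414794922) [0.443 0.093 0.651 0.03  0.685 0.143 0.477 0.205]
bg 112 tray 95 blow 81 lant 63
tray [ 262  165   63   78 3545] ((0.5613410472869873, -0.12235687673091888), (0.18046091496944427, 0.2164795696735382), 85.15926361083984) [ 0.446 -0.203  0.662 -0.221  0.677 -0.042  0.461 -0.023]
```

View pics/ct.png

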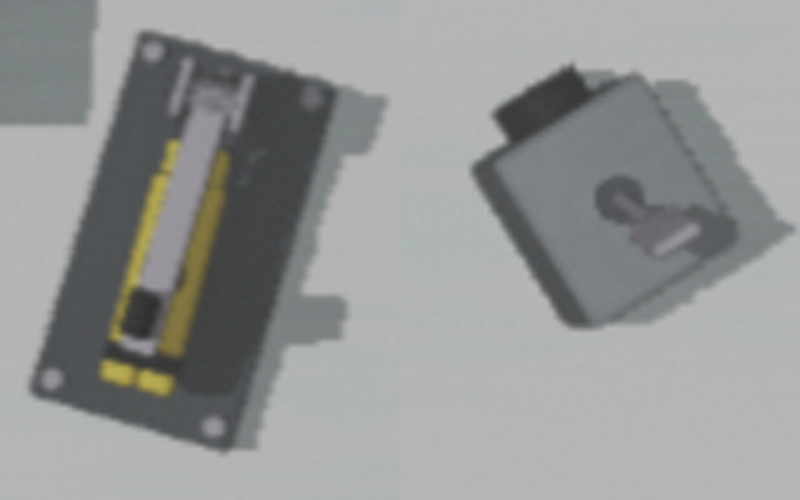

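View pics/cs.png

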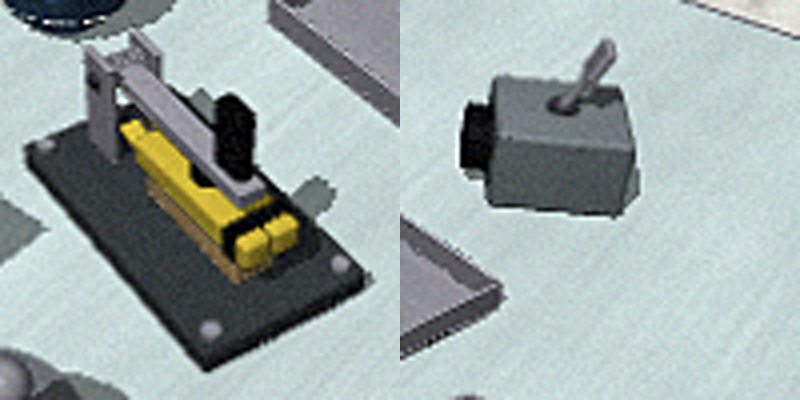

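Crops: the clamp base is clean, with the grip plate at crop (142,312). Lever tips point at the hinge and the blunt ends are away from it. The blower's top face corners are (497,160), (637,75), (737,235) and (590,325) in the right crop, with the paddle tip near (680,238).

Run:
```python
from h import *
np.set_printoptions(precision=3,suppress=True)
t=cam('top');s=cam('side')
q=np.array([[497,160],[637,75],[737,235],[590,325]],float); q=(q+.5)/5-.5+[330-80,185]
P=plane(t,q,.07)[:,:2]; print('blower',P,P.mean(0),np.linalg.norm(np.roll(P,-1,0)-P,axis=1))
d=(P[0]+P[1]-P[2]-P[3])/2; print('yaw x',np.degrees(np.arctan2(d[1],d[0])))
p15=lambda a:(np.array(a,float)+.5)/1.5-.5
# paddle top: top crop (680,238), side crop (605,45)
pt=(np.array([[680,238],[620,193]])+.5)/5-.5+[250,185]; ps=(np.array([[605,45],[563,103]])+.5)/4-.5+[215,130]
print('bl paddle,pivot',tri(t,pt,s,ps))
T=p15([[421,254],[483,270],[458,363],[397,348]]);P=plane(t,T,.026)[:,:2];print('tray',P,P.mean(0),np.linalg.norm(np.roll(P,-1,0)-P,axis=1))
d=(P[0]+P[1]-P[2]-P[3])/2; print('yaw',np.degrees(np.arctan2(d[1],d[0])))
print('lant ball,pivot',tri(t,p15([[174,345],[180,334]]),s,p15([[302,421],[290,438]])))
print('lant top circ', plane(t,p15([[150,333],[211,333],[180,304],[180,363]]),.07))
print('grip plate top',tri(t,((np.array([[140,310]])+.5)/5-.5+[170,155]),s,(np.array([[232,97]])+.5)/4-.5+[200,185]))
print('others',plane(t,p15([[374,183]]),.05),plane(t,p15([[363,403]]),.07),plane(t,p15([[148,198],[240,270]]),.1))
save(s,'lant.png',(150,260,240,350),6)
```

```text
blower [[ 0.519 -0.279]
 [ 0.566 -0.358]
 [ 0.477 -0.412]
 [ 0.428 -0.328]] [ 0.497 -0.344] [0.092 0.104 0.097 0.103]
yaw x 29.590957127351672
bl paddle,pivot [[ 0.477 -0.36   0.13   0.005]
 [ 0.499 -0.346  0.075  0.001]]
tray [[ 0.659 -0.094]
 [ 0.627 -0.213]
 [ 0.45  -0.162]
 [ 0.479 -0.047]] [ 0.554 -0.129] [0.123 0.184 0.119 0.186]
yaw -15.48735792476219
lant ball,pivot [[0.484 0.349 0.121 0.   ]
 [0.506 0.353 0.072 0.003]]
lant top circ [[0.507 0.408 0.07 ]
 [0.507 0.296 0.07 ]
 [0.561 0.354 0.07 ]
 [0.452 0.352 0.07 ]]
grip plate top [[0.519 0.132 0.142 0.004]]
others [[ 0.792 -0.005  0.05 ]] [[0.379 0.018 0.07 ]] [[0.753 0.41  0.1  ]
 [0.619 0.238 0.1  ]]
```

View pics/lant.png

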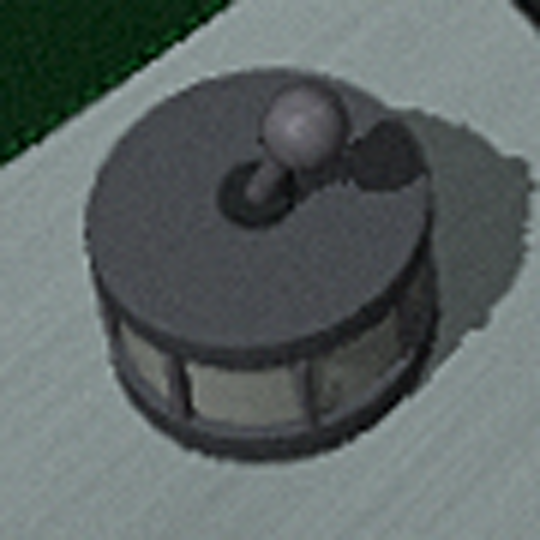

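Sizes check out: the tray measures about 186x121 mm, the clamp base 217x118 mm, and the pivots sit at about 72 mm. Poses:

| Item | Position | Yaw |
|---|---|---|
| Blower | (.497,-.344) | 29.6° |
| Clamp | (.564,.118) | -16.8° |
| Tray | (.554,-.129) | -15.5° |
| Lantern | (.506,.353) | about 10° |

In the picture the lantern ball leans to the right, i.e. world -x.

```bash
cat >> h.py <<'E'
from scipy.spatial.transform import Rotation as Ro
def todo(xyz,yaw,o=None):
    "turn about tool z (deg) then shift (cm) in turned axes, tool down with tool x at yaw (half turn free)"
    o=o or bot.get_obs(); w,x,y,z=o['tool_rot']; R=Ro.from_quat([x,y,z,w]); X=R.as_matrix()[:,0]
    cur=np.degrees(np.arctan2(X[1],X[0])); d=(yaw-cur+90)%180-90
    Rt=Ro.from_euler('z',cur+d,degrees=True)*Ro.from_euler('x',180,degrees=True)
    rv=np.degrees((R.inv()*Rt).as_rotvec()); s=Rt.inv().apply(np.array(xyz)-o['eef_pos'])*100
    print('turn',rv.round(1),'shift cm',s.round(2),'pos',o['eef_pos'].round(4),'F',o['contact_force'].round(1),'t',round(o['t'],2),'g',round(o['gripper_width'],2))
    return Rt
E
python3 - <<'E'
from h import *
y=29.6;c=np.array([np.cos(np.radians(y)),np.sin(np.radians(y))]);b=np.array([.497,-.344])
a=b-.07*c; print(a); todo([*a,.22],y); todo([*a,.10],y)
E
```

```text
[ 0.43613535 -0.37857593]
turn [ -0.   -0.  -15.9] shift cm [ 37.73 -10.44   1.1 ] pos [ 0.1596 -0.6557  0.231 ] F [-0.  -0.5  0.1] t 0.3 g 1.0
turn [ -0.   -0.  -15.9] shift cm [ 37.73 -10.44  13.1 ] pos [ 0.1596 -0.6557  0.231 ] F [-0.  -0.5  0.1] t 0.3 g 1.0
```

move_arm(
  commands="0 0 0 0 0 0 -5.3; 0 0 0 0 0 0 -5.3; 0 0 0 0 0 0 -5.3; 0 3 -0.83 0 0 0 0; 0 3 -0.83 0 0 0 0; 0 3 -0.83 0 0 0 0; 0 3 -0.83 0 0 0 0; 0 3 -0.83 0 0 0 0; 0 3 -0.83 0 0 0 0; 0 3 -0.83 0 0 0 0; 0 3 -0.83 0 0 0 0; 0 3 -0.83 0 0 0 0",
  force=30,
)

```text
t: 1.3
eef_pos: [0.3584, -0.4564, 0.2314]
tool_rot: [0.0, 0.967, 0.255, 0.0]
contact_force: [0.8, -0.3, -1.0]
gripper_width: 0.002
```

move_arm(
  commands="0 3 -0.83 0 0 0 0; 0 3 -0.83 0 0 0 0; 0 3 -0.83 0 0 0 0; 0 1.7 -0.5 0 0 0 0; 0 0 0 3 0 0 0; 0 0 0 3 0 0 0; 0 0 0 3 0 0 0; 0 0 0 2.5 0 0 0; 0 0 0 0 0 0 0; 0 0 0 0 0 0 0",
)

```text
t: 2.13
eef_pos: [0.4352, -0.3783, 0.1156]
tool_rot: [-0.001, 0.967, 0.255, -0.001]
contact_force: [-0.4, 0.3, 0.9]
gripper_width: 0.002
```

Run:
```python
from h import *
y=29.6;c=np.array([np.cos(np.radians(y)),np.sin(np.radians(y))]);b=np.array([.497,-.344])
todo([*(b-.06*c),.10],y); todo([*(b-.001*c),.1],y)
save(cam('side'),'bl.png',(290,90,450,210),5)
```

```text
turn [-0.1  0.1 -0. ] shift cm [1.06 0.07 1.56] pos [ 0.4352 -0.3783  0.1156] F [-0.4  0.3  0.9] t 2.13 g 0.0
turn [-0.1  0.1 -0. ] shift cm [6.96 0.07 1.56] pos [ 0.4352 -0.3783  0.1156] F [-0.4  0.3  0.9] t 2.13 g 0.0
```

View pics/bl.png

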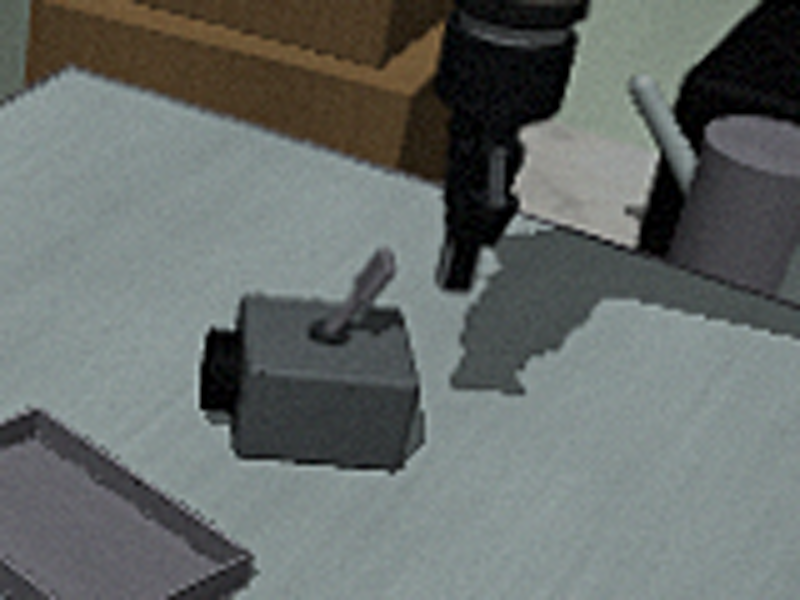

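The finger tips at (455,285) are beside the paddle at (385,265) on its -x side, above the box top. I'll lower 1.3 cm and push 6.9 cm, then back off.

move_arm(
  commands="0 0 0 1.3 0 0 0; 0 1 0 0 0 0 0; 0 1 0 0 0 0 0; 0 1 0 0 0 0 0; 0 1 0 0 0 0 0; 0 1 0 0 0 0 0; 0 1 0 0 0 0 0; 0 0.9 0 0 0 0 0; 0 0 0 0 0 0 0; 0 0 0 0 0 0 0",
)

```text
t: 3.02
eef_pos: [0.4967, -0.3441, 0.1032]
tool_rot: [-0.0, 0.967, 0.256, 0.0]
contact_force: [-0.7, -0.8, 0.1]
gripper_width: -0.0
```

Run:
```python
from h import *
y=29.6;c=np.array([np.cos(np.radians(y)),np.sin(np.radians(y))]);b=np.array([.497,-.344])
todo([*(b-.001*c),.1],y)
save(cam('side'),'bl2.png',(290,90,450,210),5)
```

```text
turn [-0. -0.  0.] shift cm [-0.07  0.    0.32] pos [ 0.4967 -0.3441  0.1032] F [-0.7 -0.8  0.1] t 3.02 g -0.0
```

View pics/bl2.png

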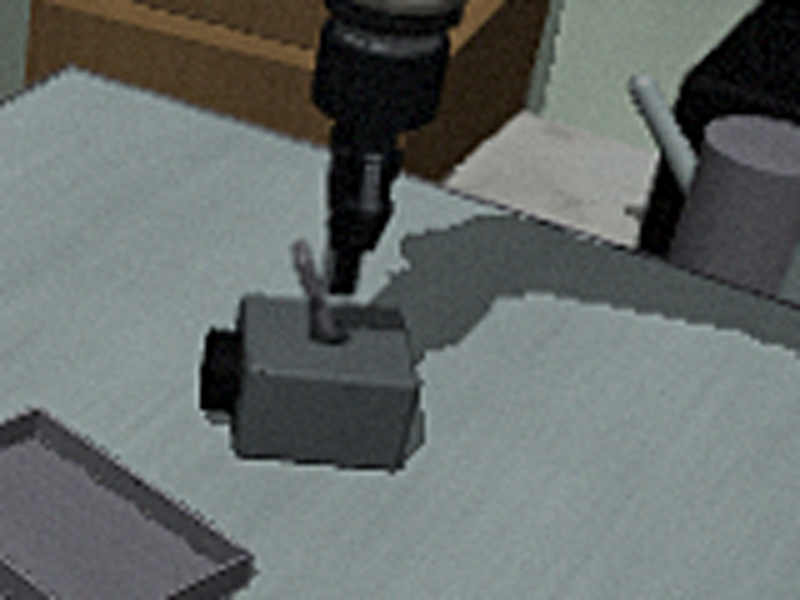

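The bat now leans to the outlet (+x) side, so the blower is off. I'll rise first, then work out the move to the clamp grip.

move_arm(
  commands="0 -0.5 0 0 0 0 0; 0 0 0 -3.5 0 0 0; 0 0 0 -3.5 0 0 0; 0 0 0 -3.5 0 0 0; 0 0 0 -3.5 0 0 6.6; 0.5 0 0 0 0 0 6.6; 0.5 0 0 0 0 0 6.6; 0.5 0 0 0 0 0 6.6; 0.5 0 0 0 0 0 6.6; 0.5 0 0 0 0 0 6.6; 0.5 0 0 0 0 0 6.6; 0.5 0 0 0 0 0 0",
)

```text
t: 4.07
eef_pos: [0.4913, -0.3471, 0.2432]
tool_rot: [-0.0, 0.989, -0.147, -0.0]
contact_force: [-0.6, 0.7, 0.9]
gripper_width: 0.496
```

Run:
```python
from h import *
todo([.517,.132,.24],-16.8)
```

```text
turn [-0.   0.  -0.1] shift cm [-11.39 -46.61   0.32] pos [ 0.4913 -0.3471  0.2432] F [-0.6  0.7  0.9] t 4.07 g 0.5
```

move_arm(
  commands="0.5 -0.8 -3.3 0 0 0 0; 0.5 -0.8 -3.3 0 0 0 0; 0.5 -0.8 -3.3 0 0 0 0; 0.5 -0.8 -3.3 0 0 0 0; 0.5 -0.8 -3.3 0 0 0 0; 0.5 -0.8 -3.3 0 0 0 0; 0.5 -0.8 -3.3 0 0 0 0; 0.5 -0.8 -3.3 0 0 0 0; 0.5 -0.8 -3.3 0 0 0 0; 0.5 -0.8 -3.3 0 0 0 0; 0.5 -0.8 -3.3 0 0 0 0; 0.5 -0.8 -3.3 0 0 0 0",
)

```text
t: 5.07
eef_pos: [0.5126, 0.0612, 0.2435]
tool_rot: [-0.0, 0.99, -0.143, 0.0]
contact_force: [1.0, -0.1, -0.8]
gripper_width: 0.495
```

move_arm(
  commands="0.5 -0.8 -3.5 0 0 0 0; 0.5 -1 -3.5 0 0 0 0; 0.5 0 0 3 0 0 0; 0.5 0 0 3 0 0 0; 0.5 0 0 2 0 0 0; 0.5 0 0 0 0 0 0; 0.5 0 0 0 0 0 0",
)

```text
t: 5.65
eef_pos: [0.515, 0.1317, 0.1628]
tool_rot: [0.0, 0.99, -0.143, -0.001]
contact_force: [0.7, 1.0, 0.4]
gripper_width: 0.502
```

Run:
```python
from h import *
todo([.517,.132,.102],-16.8)
t=cam('top');s=cam('side')
a=lambda c,x,y,w,h,f:cv2.resize(c['img'][y:y+h,x:x+w,::-1],(w*f,h*f),interpolation=cv2.INTER_CUBIC)
cv2.imwrite('pics/gr.png',np.hstack([a(t,165,150,80,100,5),a(s,195,165,80,100,5)]))
```

```text
turn [0.1 0.1 0.3] shift cm [ 0.18 -0.09  6.08] pos [0.515  0.1317 0.1628] F [0.7 1.  0.4] t 5.65 g 0.5
```

View pics/gr.png

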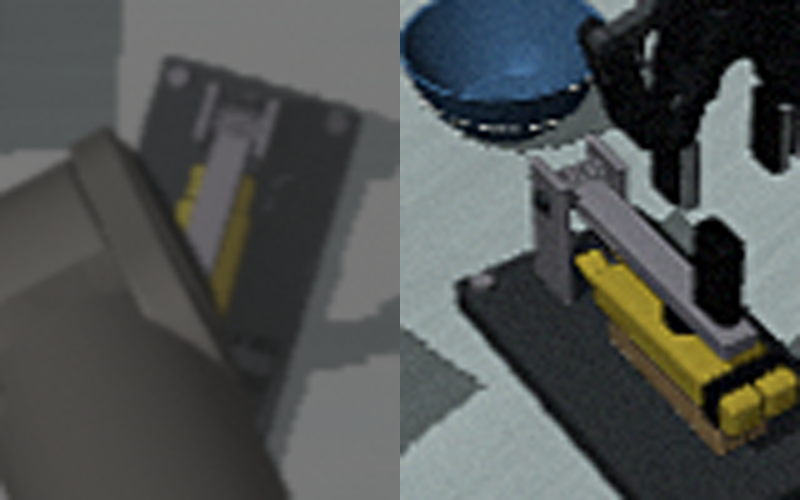

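The jaws straddle the grip plate in the side view (plate at (718,260), fingers at (672,180) and (775,130)). I'll descend and close.

move_arm(
  commands="0.5 0.2 -0.1 2 0 0 0; 0.5 0 0 2 0 0 0; 0.5 0 0 2 0 0 0; 0.5 0 0 0 0 0 0; 0 0 0 0 0 0 0; 0 0 0 0 0 0 0; 0 0 0 0 0 0 0; 0 0 0 0 0 0 0; 0 0 0 0 0 0 0",
  force=25,
)

```text
t: 6.5
eef_pos: [0.5191, 0.1325, 0.1053]
tool_rot: [-0.0, 0.989, -0.145, 0.002]
contact_force: [-2.2, -0.1, 8.0]
gripper_width: 0.16
```

Run:
```python
from h import *
o=bot.get_obs();print(o['eef_pos'],o['contact_force'],o['gripper_width'])
# arc: clamp-frame x,z shifts, from th=0 about hinge, grasp point
r=.1295;a=np.arctan2(.034,.125);p=lambda t:np.array([-r*np.cos(a+t),r*np.sin(a+t)])
ts=np.arange(0,1.51,.1);D=np.diff(np.array([p(t) for t in ts]),axis=0)*100
for t,d in zip(ts[1:],D):print(round(t,2),'tx %.2f tz %.2f'%(d[0],-d[1]))
```

```text
[0.51912843 0.13252678 0.10529578] [-2.17758396 -0.12470416  7.99576455] 0.16015749057962772
0.1 tx 0.40 tz -1.23
0.2 tx 0.52 tz -1.18
0.3 tx 0.64 tz -1.13
0.4 tx 0.75 tz -1.06
0.5 tx 0.85 tz -0.98
0.6 tx 0.94 tz -0.89
0.7 tx 1.03 tz -0.79
0.8 tx 1.10 tz -0.68
0.9 tx 1.16 tz -0.57
1.0 tx 1.21 tz -0.45
1.1 tx 1.25 tz -0.33
1.2 tx 1.28 tz -0.20
1.3 tx 1.29 tz -0.07
1.4 tx 1.29 tz 0.06
1.5 tx 1.28 tz 0.19
```

move_arm(
  commands="0 0.46 0 -1.2 0 0 0; 0 0.59 0 -1.16 0 0 0; 0 0.7 0 -1.1 0 0 0; 0 0 0 0 0 0 0",
)

```text
t: 6.83
eef_pos: [0.5354, 0.1276, 0.1398]
tool_rot: [-0.001, 0.989, -0.145, 0.001]
contact_force: [-2.3, 1.4, -0.6]
gripper_width: 0.16
```

Run:
```python
from h import *
save(cam('side'),'up.png',(180,130,310,260),4.5)
todo([.519,.1325,.105],-16.8)
```

```text
turn [-0.1 -0.1  0.2] shift cm [-1.65  0.01  3.39] pos [0.5348 0.1278 0.1389] F [-2.7  2.   0. ] t 6.88 g 0.16
```

View pics/up.png

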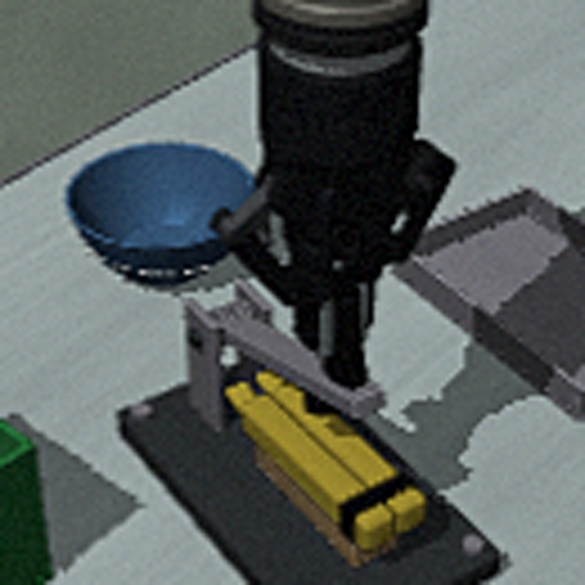

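The arm is rising with the levers still on the block. I'll continue along the arc past balance, then open.

move_arm(
  commands="0 0.82 0 -1 0 0 0; 0 0.91 0 -0.93 0 0 0; 0 0.99 0 -0.84 0 0 0; 0 1.07 0 -0.73 0 0 0; 0 1.13 0 -0.62 0 0 0; 0 1.19 0 -0.51 0 0 0; 0 1.23 0 -0.39 0 0 0; 0 1.27 0 -0.26 0 0 0; 0 1.29 0 -0.13 0 0 0; 0 0 0 0 0 0 0",
)

```text
t: 7.72
eef_pos: [0.6318, 0.099, 0.1926]
tool_rot: [-0.001, 0.989, -0.145, 0.002]
contact_force: [1.9, 1.2, 2.9]
gripper_width: 0.158
```

move_arm(
  commands="1 0 0 0 0 0 0; 1 0 0 0 0 0 0; 1 0 0 0 0 0 0; 1 0 0 0 0 0 0; 1 0 0 0 0 0 0; 1 0 0 0 0 0 0; 1 0 0 -2 0 0 0; 1 0 0 -3 0 0 0; 1 0 0 -3 0 0 0; 1 0 0 0 0 0 0",
)

```text
t: 8.55
eef_pos: [0.6324, 0.1, 0.2787]
tool_rot: [-0.002, 0.989, -0.145, 0.005]
contact_force: [0.5, 0.5, 0.3]
gripper_width: 1.001
```

move_arm(
  commands="1 -3 -2 0 0 0 0; 1 -3 -2 0 0 0 0; 1 -3 -2 0 0 0 0; 1 -3 -2 0 0 0 0; 1 -3 -2 0 0 0 0; 1 0 -3 0 0 0 0; 1 0 -3 0 0 0 0; 1 0 -3 0 0 0 0; 1 0 0 0 0 0 0",
)

```text
t: 9.3
eef_pos: [0.5391, 0.3306, 0.2718]
tool_rot: [-0.002, 0.99, -0.141, -0.0]
contact_force: [-1.6, 0.6, -0.4]
gripper_width: 0.998
```

Run:
```python
from h import *
t=cam('top');s=cam('side')
todo([.6,.1,.2],-16.8)
a=lambda c,x,y,w,h,f:cv2.resize(c['img'][y:y+h,x:x+w,::-1],(w*f,h*f),interpolation=cv2.INTER_CUBIC)
cv2.imwrite('pics/clr.png',np.hstack([cv2.convertScaleAbs(a(t,165,145,80,110,5),alpha=1.5),a(s,195,145,80,110,5)]))
np.savez('v.npz',t=t['img'],s=s['img'])
```

```text
turn [0.  0.  0.3] shift cm [12.29 19.8   7.15] pos [0.5395 0.3251 0.2715] F [ 0.4 -1.5 -0.9] t 9.4 g 1.0
```

View pics/clr.png

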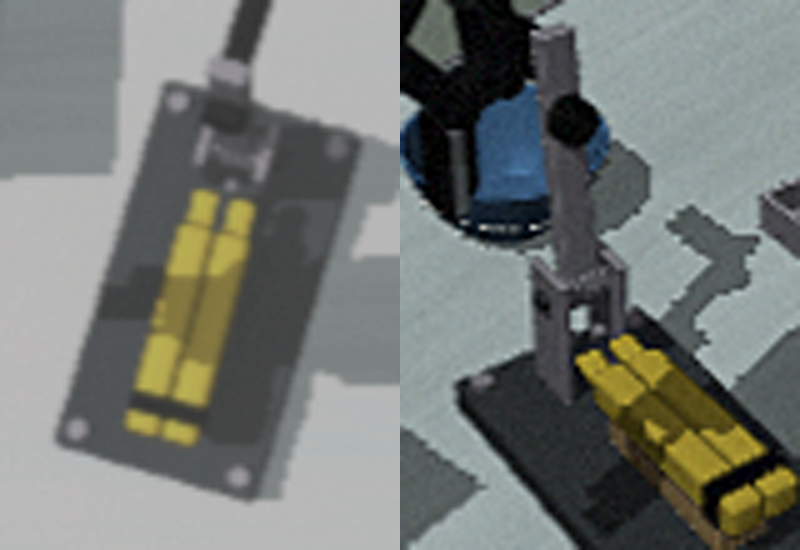

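The arm stands up by itself and the levers lie undisturbed on the block. Now I'll locate the levers.

Run:
```python
from h import *
t=cam('top')
h=cv2.cvtColor(t['img'],cv2.COLOR_RGB2HSV)
y=(h[...,0]>18)&(h[...,0]<36)&(h[...,1]>90); y[:,:165]=0;y[:150]=0;y[:,245:]=0;y[255:]=0
y=cv2.morphologyEx(y.astype(np.uint8),cv2.MORPH_CLOSE,np.ones((5,5)))
ys,xs=np.where(y); P=plane(t,np.c_[xs,ys],.063)[:,:2].astype(np.float32)
r=cv2.minAreaRect(P);b=cv2.boxPoints(r);print(r,b,len(xs))
e=b[0]-b[1];f=b[1]-b[2];L=e if np.linalg.norm(e)>np.linalg.norm(f) else f;L=L*np.sign(L[0]);yaw=np.degrees(np.arctan2(L[1],L[0]));u=L/np.linalg.norm(L)
m=np.array(r[0])-.005*u; print('yaw',yaw,'mid',m,'clampx',(m-[.564,.118])@[.957,-.289])
todo([*m,.27],yaw)
```

```text
((0.5458468198776245, 0.12461753189563751), (0.04222952947020531, 0.13872097432613373), 75.14009857177734) [[0.47339103 0.12199688]
 [0.6074726  0.08642099]
 [0.6183026  0.12723818]
 [0.48422104 0.16281408]] 730
yaw -14.859902 mid [0.54101404 0.12589981] clampx -0.02428060968027352
turn [ 0.1  0.  -1.7] shift cm [ 5.18 19.08  0.15] pos [0.5399 0.3236 0.2715] F [ 1.2 -0.6 -0.4] t 9.45 g 1.0
```

The levers measure 42x139 mm, as they should, with mid at (.541,.126) 24 mm to the -x side. I'll go above and down.

move_arm(
  commands="1 0.86 3.18 0 0 0 -1; 1 0.86 3.18 0 0 0 0; 1 0.86 3.18 0 0 0 0; 1 0.86 3.18 0 0 0 0; 1 0.86 3.18 0 0 0 0; 1 0.86 3.18 0 0 0 0; 1 0 0 3 0 0 0; 1 0 0 3 0 0 0; 1 0 0 3 0 0 0; 1 0 0 3 0 0 0; 1 0 0 0 0 0 0; 1 0 0 0 0 0 0",
)

```text
t: 10.45
eef_pos: [0.5366, 0.1247, 0.1514]
tool_rot: [0.001, 0.991, -0.137, -0.001]
contact_force: [-0.4, -0.4, 0.8]
gripper_width: 1.003
```

Run:
```python
from h import *
todo([.541,.1259,.047],-16)
```

```text
turn [0.1 0.1 0.3] shift cm [ 0.38 -0.24 10.44] pos [0.5366 0.1247 0.1514] F [-0.4 -0.4  0.8] t 10.45 g 1.0
```

move_arm(
  commands="1 0.4 -0.2 3 0 0 0; 1 0 0 3 0 0 0; 1 0 0 2.4 0 0 0; 1 0 0 2 0 0 0; 1 0 0 0 0 0 0; 0.4 0 0 0 0 0 0; 0.4 0 0 0 0 0 0; 0 0 0 0 0 0 0; 0 0 0 0 0 0 0; 0 0 0 0 0 0 0; 0 0 0 0 0 0 0; 0 0 0 0 0 0 0",
  force=40,
)

```text
t: 11.45
eef_pos: [0.5436, 0.1274, 0.0501]
tool_rot: [-0.0, 0.991, -0.136, 0.002]
contact_force: [-1.0, -0.5, 7.8]
gripper_width: 0.469
```

move_arm(
  commands="0 0 0 -0.5 0 0 0; 0 0 0 -1 0 0 0; 0 0 0 -2 0 0 0; 0 0 0 -3 0 0 0; 0 0 0 -3 0 0 0; 0 0 0 -2 0 0 0; 0 0 0 0 0 0 0; 0 0 0 0 0 0 0",
)

```text
t: 12.12
eef_pos: [0.543, 0.1274, 0.1649]
tool_rot: [-0.001, 0.991, -0.136, 0.002]
contact_force: [0.5, 0.3, -2.2]
gripper_width: 0.472
```

Run:
```python
from h import *
todo([.549,-.128,.15],-15.5)
s=cam('side');h=cv2.cvtColor(s['img'],cv2.COLOR_RGB2HSV)
y=(h[...,0]>18)&(h[...,0]<36)&(h[...,1]>140);y[:130]=0;y[300:]=0;ys,xs=np.where(y);print(len(xs),xs.min(),xs.max(),ys.min(),ys.max())
print(proj(s,[[.541,.126,.055],[.541,.126,.155]]))
```

```text
turn [-0.1 -0.2 -0.1] shift cm [ 7.41 24.45  1.49] pos [0.543  0.1274 0.1649] F [ 0.5  0.3 -2.2] t 12.12 g 0.47
569 218 508 132 296
[[252.1570536  231.59108335]
 [252.64785921 199.45882778]]
```

move_arm(
  commands="0 0.82 2.7 0 0 0 0; 0 0.82 2.7 0 0 0 0; 0 0.82 2.7 0 0 0 0; 0 0.82 2.7 0 0 0 0; 0 0.82 2.7 0 0 0 0; 0 0.82 2.7 0 0 0 0; 0 0.82 2.7 0 0 0 0; 0 0.82 2.7 0 0 0 0; 0 0.85 2.8 0 0 0 0; 0 0 0 2 0 0 0; 0 0 0 0 0 0 0; 0 0 0 0 0 0 0",
)

```text
t: 13.17
eef_pos: [0.546, -0.1273, 0.1411]
tool_rot: [-0.0, 0.991, -0.136, -0.002]
contact_force: [-1.3, 1.2, -1.2]
gripper_width: 0.471
```

Run:
```python
from h import *
todo([.549,-.128,.012],-15.5)
s=cam('side'); save(s,'tr.png',(230,110,370,240),4.5)
```

```text
turn [ 0.   0.3 -0.1] shift cm [ 3.100e-01 -1.000e-02  1.291e+01] pos [ 0.546  -0.1273  0.1411] F [-1.3  1.2 -1.2] t 13.17 g 0.47
```

View pics/tr.png

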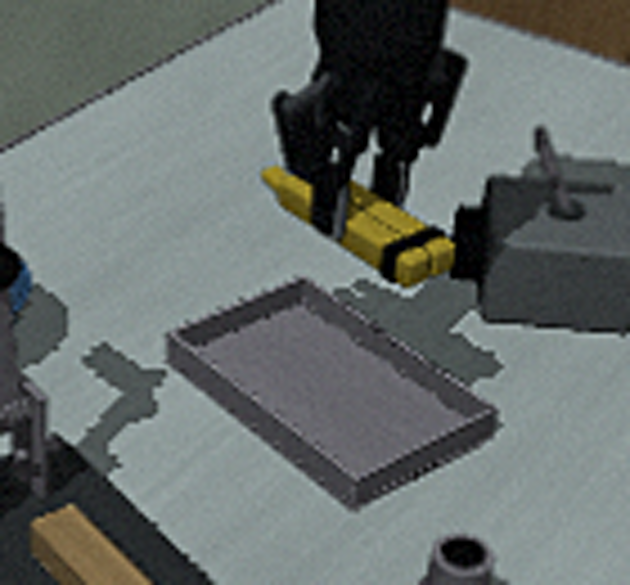

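The levers are held level and lengthwise above the tray; tray rim corners in the crop are (170,335), (305,280), (497,412) and (355,488). I'll check the tray centre from these.

Run:
```python
from h import *
s=cam('side');p=(np.array([[305,280],[497,412],[355,488],[170,335]])+.5)/4.5-.5+[230,110]
P=plane(s,p,.026)[:,:2];print(P,P.mean(0),np.linalg.norm(np.roll(P,-1,0)-P,axis=1))
d=P[0]+P[3]-P[1]-P[2];print(np.degrees(np.arctan2(d[1],d[0])))
```

```text
[[ 0.62671837 -0.20757077]
 [ 0.44661262 -0.15989862]
 [ 0.47730259 -0.0374211 ]
 [ 0.65907092 -0.09147818]] [ 0.55242613 -0.12409217] [0.18630811 0.12626409 0.18963622 0.12051629]
-15.701615631185847
```

move_arm(
  commands="0 0.2 0 2.5 0 0 0; 0 0.1 0 2.5 0 0 0; 0 0 0 2.5 0 0 0; 0 0 0 2 0 0 0; 0 0 0 1 0 0 0; 0 0 0 0 0 0 0; 0 0 0 0 0 0 0",
)

```text
t: 13.85
eef_pos: [0.5513, -0.1279, 0.0386]
tool_rot: [-0.0, 0.991, -0.135, 0.0]
contact_force: [0.3, 0.3, -1.0]
gripper_width: 0.467
```

move_arm(
  commands="0 0 0 1 0 0 0; 0 0 0 0.8 0 0 0; 0 0 0 0.4 0 0 0; 0 0 0 0 0 0 0; 0 0 0 0 0 0 0; 0 0 0 0 0 0 0",
)

```text
t: 14.35
eef_pos: [0.551, -0.1286, 0.0163]
tool_rot: [0.0, 0.991, -0.136, 0.0]
contact_force: [0.2, -0.8, -0.7]
gripper_width: 0.467
```

move_arm(
  commands="0 0 0 0.2 0 0 0; 0 0 0 0.1 0 0 0; 0 0 0 0.1 0 0 0; 0 0 0 0.1 0 0 0; 0 0 0 0 0 0 0; 0 0 0 0 0 0 0; 0 0 0 0 0 0 0",
)

```text
t: 14.93
eef_pos: [0.5507, -0.1286, 0.011]
tool_rot: [0.0, 0.991, -0.136, 0.0]
contact_force: [-0.2, 0.8, -0.8]
gripper_width: 0.47
```

move_arm(
  commands="0 0 0 0.1 0 0 0; 0 0 0 0 0 0 0; 0 0 0 0 0 0 0; 0 0 0 0.1 0 0 0; 0 0 0 0 0 0 0; 0 0 0 0 0 0 0",
)

```text
t: 15.43
eef_pos: [0.5509, -0.1286, 0.0092]
tool_rot: [0.0, 0.991, -0.136, 0.0]
contact_force: [-0.7, 0.1, 1.4]
gripper_width: 0.47
```

move_arm(
  commands="0 0 0 0.1 0 0 0; 0 0 0 0 0 0 0; 0 0 0 0 0 0 0; 0 0 0 0 0 0 0",
)

```text
t: 15.77
eef_pos: [0.5509, -0.1286, 0.0091]
tool_rot: [0.0, 0.991, -0.136, 0.0]
contact_force: [-4.5, 0.1, 12.0]
gripper_width: 0.467
```

Contact at TCP z = 9 mm, exactly as predicted for the tray floor. I'll ease off 1 mm, open gently and rise.

move_arm(
  commands="0 0 0 -0.1 0 0 0; 0 0 0 0 0 0 0; 0.52 0 0 0 0 0 0; 0.56 0 0 0 0 0 0; 0.62 0 0 0 0 0 0; 0.66 0 0 0 0 0 0; 0.66 0 0 0 0 0 0; 0.66 0 0 -0.5 0 0 0; 0.66 0 0 -1 0 0 0; 0.66 0 0 -2 0 0 0; 0.66 0 0 -3 0 0 0",
)

```text
t: 16.68
eef_pos: [0.5491, -0.1282, 0.0735]
tool_rot: [-0.0, 0.991, -0.136, -0.002]
contact_force: [0.2, -0.0, -0.1]
gripper_width: 0.658
```

move_arm(
  commands="0.66 0 0 -3 0 0 0; 0.66 0 0 -3 0 0 0; 0.66 0 0 -3.5 0 0 0; 0.5 0 0 -3.5 0 0 0; 0 0 0 -4 0 0 0; 0 0 0 -4 0 0 0; 0 0 0 0 0 0 0",
)

```text
t: 17.27
eef_pos: [0.5547, -0.1289, 0.2939]
tool_rot: [0.0, 0.991, -0.136, 0.007]
contact_force: [1.2, 0.4, 1.8]
gripper_width: 0.096
```

Run:
```python
from h import *
np.set_printoptions(precision=3,suppress=True)
t=cam('top');s=cam('side')
for c,z in((t,.024),(s,.02)):
    h=cv2.cvtColor(c['img'],cv2.COLOR_RGB2HSV);y=((h[...,0]>18)&(h[...,0]<36)&(h[...,1]>100)).astype(np.uint8)
    n,l,st,ce=cv2.connectedComponentsWithStats(cv2.morphologyEx(y,cv2.MORPH_CLOSE,np.ones((5,5))))
    for k in range(1,n):
        P=plane(c,ce[k],z)[0]
        if st[k,4]>30 and .3<P[0]<.8 and abs(P[1])<.4:
            ys,xs=np.where(l==k);print(st[k],P,cv2.minAreaRect(plane(c,np.c_[xs,ys],z)[:,:2].astype(np.float32)))
p=10;c=np.array([np.cos(np.radians(p)),np.sin(np.radians(p))]);b=np.array([.506,.353])
todo([*(b-.075*c),.24],p)
```

```text
[281 196  19  35 424] [ 0.532 -0.121  0.024] ((0.5325956344604492, -0.1224428340792656), (0.03918229043483734, 0.09467986226081848), 74.35894775390625)
[284 181  40  30 516] [ 0.546 -0.122  0.02 ] ((0.5505756139755249, -0.1230882927775383), (0.05451478809118271, 0.14968545734882355), 74.6529312133789)
[237 222  32  34 492] [0.548 0.116 0.02 ] ((0.5512517094612122, 0.11386725306510925), (0.04444536939263344, 0.12011967599391937), 73.687255859375)
turn [  0.   -0.3 -25.6] shift cm [ -3.63 -48.22   4.7 ] pos [ 0.552 -0.129  0.287] F [ 0.4 -0.2 -0.7] t 17.37 g 0.0
```

The levers lie inside the tray, yaw matching within 1°, centred at (.55,-.123). Next I'll move to the lantern with the fingers shut.

move_arm(
  commands="0 0 0 0 0 0 -6.4; 0 0 0 0 0 0 -6.4; 0 0 0 0 0 0 -6.4; 0 0 0 0 0 0 -6.4; 0 -0.26 -3.4 0 0 0 0; 0 -0.26 -3.4 0 0 0 0; 0 -0.26 -3.4 0 0 0 0; 0 -0.26 -3.4 0 0 0 0; 0 -0.26 -3.4 0 0 0 0; 0 -0.26 -3.4 0 0 0 0; 0 -0.26 -3.4 0 0 0 0; 0 -0.26 -3.4 0 0 0 0",
)

```text
t: 18.37
eef_pos: [0.4814, 0.1367, 0.2828]
tool_rot: [0.0, 0.996, 0.087, -0.001]
contact_force: [0.8, 0.6, -0.2]
gripper_width: 0.003
```

move_arm(
  commands="0 -0.26 -3.4 0 0 0 0; 0 -0.26 -3.4 0 0 0 0; 0 -0.26 -3.4 0 0 0 0; 0 -0.26 -3.4 0 0 0 0; 0 -0.26 -3.4 0 0 0 0; 0 -0.26 -3.4 0 0 0 0; 0 -0.2 -3.4 0 0 0 0; 0 0 0 2 0 0 0; 0 0 0 2 0 0 0; 0 0 0 0 0 0 0; 0 0 0 0 0 0 0",
)

```text
t: 19.28
eef_pos: [0.4236, 0.3658, 0.2423]
tool_rot: [0.001, 0.996, 0.087, -0.002]
contact_force: [-0.1, 0.3, 0.6]
gripper_width: -0.0
```

Run:
```python
from h import *
p=10;c=np.array([np.cos(np.radians(p)),np.sin(np.radians(p))]);b=np.array([.506,.353])
todo([*(b-.075*c),.102],p)
```

```text
turn [ 0.1  0.2 -0. ] shift cm [ 0.4   2.69 14.03] pos [0.4236 0.3658 0.2423] F [-0.1  0.3  0.6] t 19.28 g -0.0
```

move_arm(
  commands="0 0.2 2.7 0 0 0 0; 0 0 0 3.5 0 0 0; 0 0 0 3.5 0 0 0; 0 0 0 3.5 0 0 0; 0 0 0 3.5 0 0 0; 0 0 0 0 0 0 0; 0 0 0 0 0 0 0",
)

```text
t: 19.87
eef_pos: [0.4309, 0.34, 0.1039]
tool_rot: [0.001, 0.996, 0.087, -0.001]
contact_force: [0.6, 0.6, 0.7]
gripper_width: -0.002
```

Run:
```python
from h import *
p=10;c=np.array([np.cos(np.radians(p)),np.sin(np.radians(p))]);b=np.array([.506,.353])
todo([*(b-.004*c),.102],p)
```

```text
turn [ 0.1  0.1 -0.1] shift cm [7.22 0.02 0.19] pos [0.4309 0.34   0.1039] F [0.6 0.6 0.7] t 19.87 g -0.0
```

move_arm(
  commands="0 1 0 0.2 0 0 0; 0 1 0 0 0 0 0; 0 1 0 0 0 0 0; 0 1 0 0 0 0 0; 0 1 0 0 0 0 0; 0 1 0 0 0 0 0; 0 1 0 0 0 0 0; 0 0.2 0 0 0 0 0; 0 0 0 0 0 0 0; 0 0 0 0 0 0 0",
)

```text
t: 20.7
eef_pos: [0.502, 0.3532, 0.1018]
tool_rot: [0.0, 0.996, 0.087, -0.0]
contact_force: [0.5, -0.0, -0.3]
gripper_width: 0.004
```

move_arm(
  commands="0 -1 0 0 0 0 0; 0 -2.5 0 0 0 0 0; 0 -2.5 0 0 0 0 0; 0 0 0 -3 0 0 0; 0 0 0 -3.5 0 0 0; 0 0 0 -3.5 0 0 0; 0 0 0 -3.5 0 0 0; 0 0 -3 -2 0 0 0; 0 0 -3 0 0 0 0; 0 0 -3 0 0 0 0; 0 0 -3 0 0 0 0; 0 0 0 0 0 0 0",
)

```text
t: 21.7
eef_pos: [0.4171, 0.467, 0.2573]
tool_rot: [-0.002, 0.996, 0.091, -0.001]
contact_force: [-1.2, 1.3, 0.4]
gripper_width: 0.001
```

Run:
```python
from h import *
print(bot.get_obs()['eef_pos'],bot.get_obs()['t'])
t=cam('top');s=cam('side')
a=lambda c,x,y,w,h,f,g:cv2.convertScaleAbs(cv2.resize(c['img'][y:y+h,x:x+w,::-1],(int(w*f),int(h*f)),interpolation=cv2.INTER_CUBIC),alpha=g)
cv2.imwrite('pics/end.png',np.vstack([a(s,95,120,300,215,2.6,1.2)[:, :780][:330*2-110],]) if 0 else np.vstack([a(s,90,120,300,220,2,1.3),np.hstack([a(t,85,185,100,79,2,1.8),a(t,185,165,200,79,2,1.8)])]))
```

```text
[0.41713201 0.46702204 0.25725678] 21.7
```

View pics/end.png

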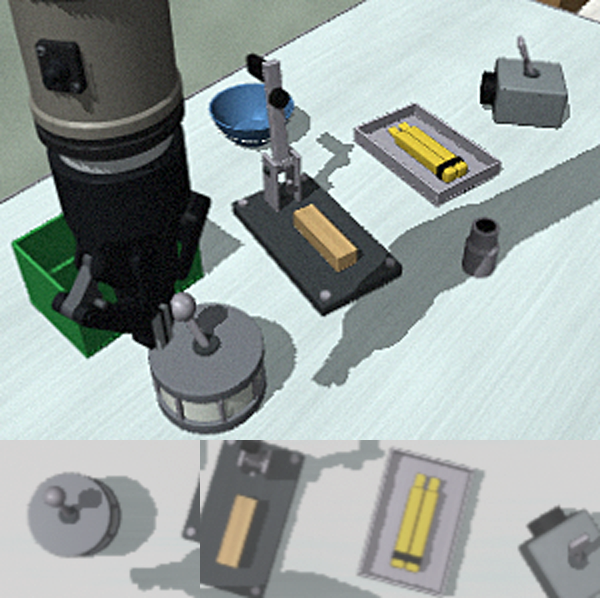

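The levers lie flat and lengthwise in the tray and the clamp arm is up. The lantern ball has moved to side crop (182,305) and top crop (55,495). The blower bat leans to the outlet, and the bystanders are in place. I'll check the ball numerically, then hand in if it agrees.

Run:
```python
from h import *
t=cam('top');s=cam('side')
P=tri(t,[[112.4,212.4]],s,[[181,272.4]])[0]; print('ball',P)
if P[0]>.52 and P[3]<.01: print('hand in',bot.hand_in())
```

```text
ball [0.53000607 0.35957679 0.1191854  0.0005624 ]
the job is handed in; nothing more can be done
hand in None
```

The job is done in the order asked and handed in at about 22 s of the 72 s allowed. Nothing I checked failed or disagreed.

1. **Blower:** I flipped its toggle to off. In the last picture it leans to the outlet side.
2. **Clamp arm:** I lifted it by its grip past the balance point. It is standing up by itself, and the levers had stayed on their block until I took them out.
3. **Levers:** I lowered them until they touched the tray floor, about 12 N at contact, and then let go. They lie flat and lengthwise in the tray.
4. **Lantern:** I flipped its toggle last. The ball measured at (0.530, 0.360, 0.119), which is the off side (+x), and its height is right for that stop.

In the final picture the bowl, socket and caddy look undisturbed; part of the caddy was behind the gripper. The gripper was clear of everything. The highest wrist force I read was about 12 N, but I only read it at the end of each move.

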